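# Slide the tray into the holding bin under its sprung flap

### The job

Put the small steel tray away in the holding bin: press the flap's long tail plate down with one fingertip to swing the spring-closed flap up, and while you hold it open push the tray by its upright grip with the other fingertip, under the flap and fully home against the bin's back stop. Then let the flap close behind it and take the hand away. Only push the tray, never lift or tip it, and leave the other things on the counter where they stand.

Things in the scene. Friction and masses are not known exactly. Their poses are not given: they have to be found in the camera images.
- bin: Low steel holding bin with a landing plate, fixed. Origin: on the counter under the middle of the entry, at the flap; +x points into the bin (push direction), +y left, z up. Plate top z = 12 mm, x -222 to 112, y -47 to 137 mm. The tray slides between rails 76 mm apart about y = 0 (tops z = 24, x -220 to -20). Bin walls x 0 to 107, clear roof top z = 72 mm, bead at the entry to z = 80.
- back_stop (a point): Middle of the bin's back stop face, on the lane's centre line 85 mm behind the entry; the tray's front touches it when home.
- hinge (a point): Middle of the flap's hinge rod (10 mm thick), which runs along bin x at y = 52, z = 58 mm from x = -222 to 0, with a 12 mm wide post under its near end. The rod lies between the tail plate (left of it) and the tray's lane (right of it).
- flap (a joint): Angle of the one-piece rocking flap about the hinge rod: 0 closed, 1.4 rad stop. A plate 80 mm wide across the entry (closed: z 31 to 67 mm), it swings up sideways in its own plane, its right end rising to z = 155 mm; the tray passes under from 1.05 rad on and cannot push it open. The spring needs 2 to 6 N on the tail. The tray's low handle fits under the closed flap.
- tail_mid (a point): Middle of the upper face of the flap's tail plate, 40 mm from the rod's axis. Plate 4 mm thick, left (+y) of the rod, 4 to 64 mm from its axis, long in x: bin x -220 to -55 mm. Closed, it rises leftwards at 35 degrees (outer edge z = 95 mm); pressed down it opens the flap: at 1.2 rad it slopes down leftwards at 34 degrees, z = 33 mm at 40 mm left of the rod. A fingertip can slide along it.
- tray: Small open steel tray, loose, about 0.3 kg. Origin: centre of the underside of its box (75 mm along x, 70 wide, 40 high). +x is its front, which enters first. A low black handle (18 mm wide, top 12 mm above the underside) leads back (-x) to an upright grip plate. It starts on the landing plate before the flap. Fully home: front on the back stop, origin at bin x = 47.5 mm.
- tray_push (a point): Middle of the rear face of the tray's upright grip plate, the face to push in +x; 107.5 mm behind the tray's origin and 25 mm above its underside. The grip plate is 7 mm thick, 44 mm wide, from 2 to 48 mm above the underside.
- shaker: Glass shaker with metal top, 68 mm across, 134 mm high, to the right of the landing plate; leave alone. Origin: centre of underside.
- ramekin: White ramekin, 72 mm across, 42 mm high, to the right of the bin; leave alone. Origin: centre of underside.
- sauce_bottle: White squeeze bottle, 56 mm across, 170 mm high, to the left of the tail plate; leave alone. Origin: centre of underside.
- steel_cup: Steel cup, 68 mm across, 60 mm high, to the left of the bin; leave alone. Origin: centre of underside.
- pizza_cutter: Wheel cutter lying flat, about 225 mm long, 20 mm high; leave alone. Origin: under the handle.
- spatula: Spatula lying on the counter; leave alone.

How it is judged:
By the outcome, as a careful person would: the job done as asked, in the order asked, and still so for the second after the job is handed in, with the robot touching nothing.
It also fails if it takes over 38 s, if anything falls off the work surface, if the arm or the gripper's body presses on something with over 40 N, if the wrist force passes 120 N, or if a joint passes its speed limit or range.

### The arm

A 6-joint arm with a two-finger parallel gripper is mounted at the origin on the work surface. World frame = base frame: x ahead of the robot, y to its left, z up, the work surface at z = 0. Lengths are in mm, angles in rad, forces in N, time in s.
With the tool pointing down it reaches from about 350 to 775 mm from the base axis. Payload 7.3 kg.
Tool frame: the origin (TCP) lies at the very end of the fingers, on their centre line; the grasp point (between the pads) lies 19 mm behind it; z points along the fingers, y is the line along which they close (so a half turn about z gives the same grasp; the last joint's range is limited). The gripper opens to 92 mm and grips with 3 to 60 N. Pads are 19 mm wide; open, the fingers measure 130 mm over their backs; the gripper's body (75 mm by 190 mm) begins 47 mm behind the grasp point.
Start: joints at [1.125, 0.342, 1.524, -0, 1.275, -0.146], TCP at [155.034, 501.609, 204.141] pointing down, gripper open.
Joint ranges: [-2.53, 2.53], [-0.77, 2.02], [0.04, 2.7], [-1, 4.14], [0.28, 2.66], [-3.11, 3.11]. Speed limits (rad/s): [2.57, 2.57, 3.14, 3.14, 3.14, 3.14].

### API

Orientations are given as [roll, pitch, yaw] about the fixed x, y, z axes, in that order (R = Rz(yaw) Ry(pitch) Rx(roll)).
In Python, from plant import bot gives the robot as it stands.
- The arm moves only by the tool apply_moves, never from a script. Its argument "motion" is text: rows parted by semicolons, each of 4 numbers parted by spaces: the shift along the tool's x, y, z in m, then the turn about the tool's z in degrees. A call has 1 to 8 rows; each row shifts and turns the commanded pose from where the row before left it, along the tool's axes as they then stand; what a row does not reach is not made up. A row lasts 1/8 s, in which the tool goes at most 62.5 mm and 10.7 degrees, less where a joint would pass 70% of its speed; a pose out of reach is approached as far as the arm can. A call with a gripper value outside its range is refused whole. "fingers" is the opening, from -1 (shut) to 1 (fully open), set as the call begins (left out, the last holds). The fingers move at their own pace and stop on an object; the grip force is fixed at half the most. Time passes only in rows, so rows that do not move let the fingers close. It gives the time, the measured TCP pose, the force, the opening and the grip force at its end, in the units of the state.
- bot.get_obs(): the state, without advancing time (a new reading comes with each control period).
- bot.capture(name): name is "scene" or "top" or "wrist"; returns a dict with "img" (420x560x3 uint8, blue, green, red), "range_z" (420x560 float32, mm along the optical axis (not along the pixel's ray), 0 where there is no reading), "fx", "fy", "cx", "cy" (pixels), "D" ([k1, k2, p1, p2, k3] as OpenCV has them; the pictures are not rectified), "world_from_camera" (4x4, takes a point from camera to world coordinates); the wrist camera has in their place "mount" (4x4, takes a point from camera to tool coordinates, whose origin is the TCP and whose axes are the flange's). Camera axes: x right, y down, z forward; pixel columns grow to the right and rows downward; lengths in mm; the calibration is good to about 2 mm. A picture is of the moment at which its call begins: read the wrist's pose just before it.
- bot.close_job(): hands the job in; it is judged then, once.
Trained networks look in a picture, given as the dict that the camera call returned (one of the last four; its "shot" number tells which), for a name from the list of things; names that differ only in an ending like _2 or _b are one class to them, and where a whole thing is asked for, a point or a joint stands for the part that bears it (a point fixed in the world has none). Each returns a list of dicts, best first, with "p" (0 to 1); they miss things now and then, are a little off and sometimes report something else, mostly with a low value. They report only what shows in the picture. A call takes as long as a camera call.
- bot.cut_out(picture, thing): "pixels" (420x560 bool, what is visible of it) and "point" ([column, row] in pixels, amid what is visible of it).
The state is a dict: "time": time; "joint_positions": joint angles; "dq": joint speeds; "tau": joint torques, N m; "tool_pos": TCP position; "tcp_rot": TCP orientation; "contact_force": force on the tool from outside, world axes, zero at the start; "moment": the same for the moment, N m; "grip_width": finger opening in mm; "finger_force": force on a finger pad.
Only numpy, scipy, OpenCV 4.12 (cv2) and the standard library are available. Lean on these libraries where they do the work, as an engineer would, in place of code of your own. Each camera call takes 0.05 s, during which the arm holds its last target. There are 200 camera calls.

## Working session

There is one attempt and no reset: what is moved stays moved. The work goes in short steps, Python scripts to look and compute and a tool call to move; the robot and the scene stay as the last step left them, time stands still between calls to the robot, and variables do not carry over. Pictures are saved under pics/ and viewed, at most 10 in all, crops included, and the job is handed in when it is done.

Besides the shell and the picture viewer there is one more tool, called after "Emit:" by a JSON object that holds its "op" and its "data", one argument or row to a line. apply_moves: Moves the arm, as the interface text tells. Its arguments: {"type":"object","properties":{"motion":{"type":"string"},"fingers":{"type":"number"}},"required":["motion"]}

```bash
mkdir -p pics; cat > h.py <<'E'
import numpy as np, cv2
from plant import bot
def pts(c,mask,T=None):
    T=np.array(c["world_from_camera"]) if T is None else T
    v,u=np.nonzero(mask&(c["range_z"]>0)); z=c["range_z"][v,u]
    K=np.array([[c["fx"],0,c["cx"]],[0,c["fy"],c["cy"]],[0,0,1.]])
    n=cv2.undistortPoints(np.stack([u,v],1).astype(float)[:,None],K,np.array(c["D"]))[:,0]
    P=np.c_[n*z[:,None],z,np.ones(len(z))]
    return (P@T.T)[:,:3]
E
cat > a.py <<'E'
from h import *
o=bot.get_obs(); print(o["time"],o["tool_pos"],o["tcp_rot"],o["grip_width"])
ims=[]
for n in ["scene","top"]:
    c=bot.capture(n); ims.append(c["img"]); cv2.imwrite(f"pics/{n}0.png",c["img"]); np.savez(f"{n}0.npz",**{k:np.array(v) for k,v in c.items()})
    for t in ["tray","tray_push","bin","flap","tail_mid","hinge","sauce_bottle","shaker","steel_cup","ramekin","pizza_cutter"]:
        for r in bot.cut_out(c,t)[:1]:
            P=pts(c,np.array(r["pixels"]))
            print(n,t,round(r["p"],2),r["point"],len(P),np.percentile(P,[3,50,97],axis=0).round(0).tolist() if len(P) else "")
E
python3 a.py
```

```text
0.0 [154.82202458 501.18204485 203.4292282 ] [-3.14003566e+00 -2.16853171e-04  2.84183393e+00] 91.44130744755896
scene tray 0.67 [280.6, 201.1] 707 [[450.0, 6.0, 9.0], [534.0, 53.0, 24.0], [601.0, 86.0, 59.0]]
scene tray_push 0.57 [278.0, 201.4] 593 [[456.0, 12.0, 9.0], [533.0, 53.0, 25.0], [600.0, 82.0, 59.0]]
scene bin 0.66 [296.3, 221.5] 3827 [[449.0, -29.0, 5.0], [645.0, 95.0, 21.0], [754.0, 180.0, 91.0]]
scene flap 0.61 [297.7, 184.9] 778 [[440.0, 84.0, 9.0], [524.0, 127.0, 74.0], [605.0, 169.0, 97.0]]
scene tail_mid 0.66 [297.2, 188.7] 707 [[444.0, 87.0, 58.0], [525.0, 128.0, 76.0], [600.0, 165.0, 98.0]]
scene hinge 0.68 [292.8, 222.9] 3995 [[442.0, -30.0, 5.0], [643.0, 93.0, 20.0], [752.0, 180.0, 91.0]]
scene sauce_bottle 0.75 [342.6, 191.2] 491 [[557.0, 236.0, 4.0], [587.0, 255.0, 97.0], [601.0, 286.0, 170.0]]
scene shaker 0.68 [238.1, 189.9] 538 [[463.0, -115.0, 11.0], [504.0, -89.0, 101.0], [516.0, -59.0, 136.0]]
scene steel_cup 0.71 [336.1, 238.3] 377 [[706.0, 162.0, 0.0], [726.0, 194.0, 35.0], [767.0, 221.0, 63.0]]
scene ramekin 0.82 [242.7, 238.1] 326 [[631.0, -136.0, 2.
[... 489 characters left out ...]
 [[443.0, 26.0, 43.0], [528.0, 122.0, 76.0], [634.0, 160.0, 98.0]]
top tail_mid 0.92 [234.9, 234.8] 1602 [[443.0, 37.0, 60.0], [523.0, 123.0, 77.0], [629.0, 160.0, 97.0]]
top hinge 0.68 [249.6, 201.7] 7265 [[431.0, -27.0, 10.0], [608.0, 84.0, 18.0], [745.0, 176.0, 93.0]]
top sauce_bottle 0.58 [185.9, 215.7] 478 [[547.0, 231.0, 19.0], [568.0, 246.0, 116.0], [594.0, 268.0, 173.0]]
top shaker 0.84 [317.4, 248.6] 547 [[454.0, -114.0, 73.0], [482.0, -85.0, 127.0], [509.0, -58.0, 137.0]]
top ramekin 0.7 [318.7, 184.2] 529 [[633.0, -139.0, 3.0], [669.0, -112.0, 22.0], [697.0, -81.0, 46.0]]
top pizza_cutter 0.76 [436.7, 211.4] 1238 [[435.0, -470.0, 8.0], [581.0, -439.0, 15.0], [640.0, -397.0, 24.0]]
```

```bash
cat > b.py <<'E'
from h import *
c=bot.capture("top"); c2=bot.capture("scene")
def get(c,t): return pts(c,np.array(bot.cut_out(c,t)[0]["pixels"]))
for n,c in (("top",c),("scene",c2)):
    P=get(c,"tail_mid"); P=P[(P[:,2]>55)&(P[:,2]<110)]
    # robust plane
    for _ in range(6):
        m=P.mean(0); U,S,V=np.linalg.svd(P-m); nn=V[2]*np.sign(V[2][2]); d=abs((P-m)@nn); P=P[d<max(2.5,2*d.std()*.8)]
    yaw=np.arctan2(-nn[0],nn[1]); yaw=yaw if abs(yaw)<1.57 else yaw-np.pi*np.sign(yaw)
    print(n,"tail",m.round(1),nn.round(3),"yaw",yaw,"tilt",np.degrees(np.arccos(nn[2])),len(P))
    r=cv2.minAreaRect(P[:,:2].astype(np.float32)); print(" tailrect",r)
    B=get(c,"bin"); B=B[(B[:,2]>5)&(B[:,2]<100)]
    print(" binrect",cv2.minAreaRect(B[:,:2].astype(np.float32)))
    L=B[abs(B[:,2]-12)<4]; print(" platerect",cv2.minAreaRect(L[:,:2].astype(np.float32)),len(L), np.median(L[:,2]))
    cs,sn=np.cos(yaw),np.sin(yaw); R=np.array([[cs,sn],[-sn,cs]])
    for nm,Q in (("tail",P),("plate",L),("tray",get(c,"tray"))):
        q=Q[:,:2]@R.T; print("  ",nm,"rot pct",np.percentile(q,[.5,2,5,50,95,98,99.5],axis=0).round(0).T.tolist())
i=cv2.imread("pics/top0.png")[120:300,140:380]; cv2.imwrite("pics/t1.png",cv2.resize(i,(800,600),interpolation=cv2.INTER_CUBIC))
E
python3 b.py
```

```text
top tail [519.7 124.8  79.6] [-0.133 -0.53   0.838] yaw -0.24668249298141465 tilt 33.103316129634486 1127
 tailrect ((544.8018798828125, 118.06269836425781), (58.01975631713867, 218.02113342285156), 76.74847412109375)
 binrect ((592.536376953125, 73.13262939453125), (190.25119018554688, 352.02337646484375), 76.98846435546875)
 platerect ((591.4696044921875, 75.2735824584961), (185.43215942382812, 335.41796875), 76.76508331298828) 3131 13.117035604926514
   tail rot pct [[391.0, 394.0, 399.0, 473.0, 548.0, 553.0, 575.0], [218.0, 220.0, 222.0, 249.0, 272.0, 274.0, 275.0]]
   plate rot pct [[389.0, 393.0, 400.0, 574.0, 703.0, 713.0, 719.0], [124.0, 126.0, 135.0, 244.0, 305.0, 308.0, 310.0]]
   tray rot pct [[430.0, 433.0, 443.0, 527.0, 569.0, 570.0, 576.0], [136.0, 137.0, 140.0, 171.0, 204.0, 206.0, 210.0]]
scene tail [522.8 127.9  76.6] [-0.136 -0.553  0.822] yaw -0.2406579850613788 tilt 34.74049574651284 369
 tailrect ((537.5120239257812, 125.16845703125), (57.081642150878906, 207.64076232910156), 76.68450164794922)
 binrect ((568.33984375, 87.27582550048828), (186.41598510742188, 390.1780700683594), 76.36390686035156)
 platerect ((571.80859375, 85.89018249511719), (185.35606384277344, 380.7960510253906), 76.36495208740234) 1240 11.937495860135186
   tail rot pct [[389.0, 394.0, 399.0, 476.0, 552.0, 562.0, 586.0], [222.0, 223.0, 225.0, 249.0, 275.0, 277.0, 278.0]]
   plate rot pct [[389.0, 399.0, 413.0, 593.0, 717.0, 721.0, 723.0], [127.0, 137.0, 144.0, 265.0, 308.0, 310.0, 312.0]]
   tray rot pct [[424.0, 428.0, 430.0, 510.0, 572.0, 573.0, 574.0], [140.0, 140.0, 144.0, 174.0, 205.0, 207.0, 209.0]]
```

View pics/t1.png

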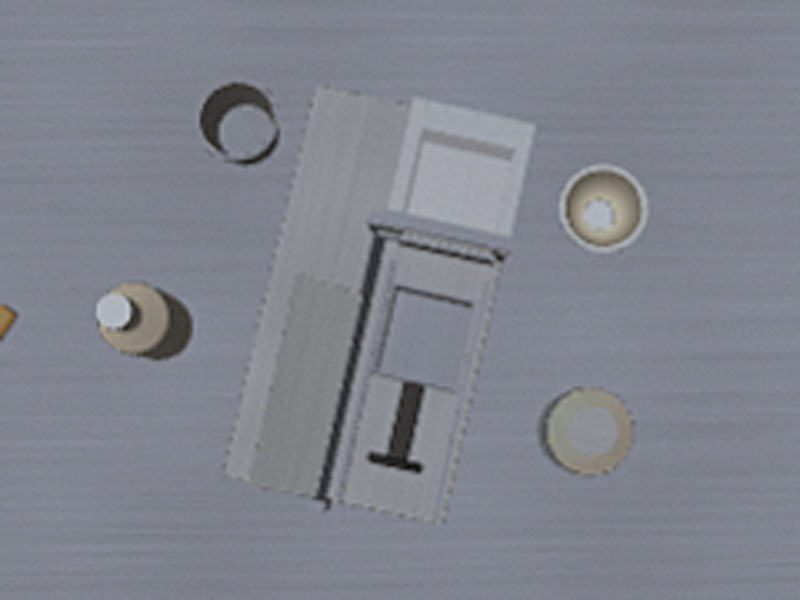

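View pics/scene0.png

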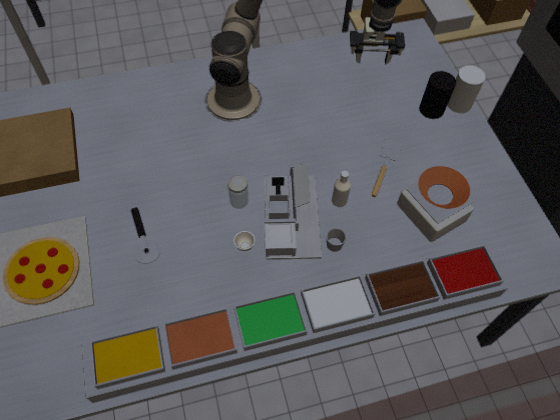

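The top crop shows the tray at about (410,390), the T grip at (395,460), the tail plate at (300,380) and the flap at (440,240). The scene picture agrees, and the lane is clear. The bin's yaw is about -13.2° and its origin about (635,19).

Emit:
{"op": "apply_moves", "data": {
  "motion": "-0.040 -0.029 0 0;-0.040 -0.029 0 0;-0.040 -0.029 0 0;-0.040 -0.029 0 0;-0.040 -0.029 0 0;-0.040 -0.029 0 0;-0.040 -0.029 0 0;-0.040 -0.029 0 0",
  "fingers": 0.74
}}

```text
time: 2.6
tool_pos: [393.2, 184.1, 204.4]
tcp_rot: [3.141, 0.001, 2.842]
contact_force: [1.1, 0.7, 0.5]
grip_width: 80.1
finger_force: 0.0
```

Emit:
{"op": "apply_moves", "data": {
  "motion": "-0.040 -0.027 0 0;-0.040 -0.027 0 0;0 0 0.04 -4;0 0 0 0;0 0 0 0"
}}

```text
time: 3.22
tool_pos: [453.0, 110.6, 165.1]
tcp_rot: [3.141, 0.001, 2.911]
contact_force: [0.7, -0.2, 1.1]
grip_width: 79.4
finger_force: 0.0
```

```bash
cat > w.py <<'E'
from h import *
import sys
from scipy.spatial.transform import Rotation as Ro
O=np.array([634.7,18.9]); Y=-0.2313
def tobin(P):
    R=np.array([[np.cos(Y),np.sin(Y)],[-np.sin(Y),np.cos(Y)]]); return np.c_[(P[:,:2]-O)@R.T,P[:,2:]]
if __name__=="__main__":
    o=bot.get_obs(); T=np.eye(4); T[:3,:3]=Ro.from_euler("xyz",o["tcp_rot"]).as_matrix(); T[:3,3]=o["tool_pos"]
    print(o["time"],o["tool_pos"].round(1),o["tcp_rot"],o["grip_width"],o["contact_force"],"bin",tobin(np.array(o["tool_pos"])[None]).round(1))
    for n in ["wrist","top"]:
        c=bot.capture(n); cv2.imwrite(f"pics/{n}{sys.argv[1]}.png",c["img"]); TT=T@np.array(c["mount"]) if n=="wrist" else None
        for t in ["tray","tray_push","tail_mid","bin"]:
            for r in bot.cut_out(c,t)[:1]:
                q=tobin(pts(c,np.array(r["pixels"]),TT))
                if t!="bin": print(n,t,r["p"],r["point"],np.percentile(q,[1,5,50,95,99],axis=0).round(0).T.tolist() if len(q) else "")
                if t=="tray":
                    g=q[(q[:,2]>52)&(q[:,2]<66)&(q[:,0]<np.median(q[:,0])-40)]; print("  grip top",len(g),np.percentile(g,[2,50,98],axis=0).round(1).T.tolist() if len(g) else "")
                if t=="bin":
                    L=q[abs(q[:,2]-13)<4]; print("  plate",cv2.minAreaRect(L[:,:2].astype(np.float32)) if len(L)>9 else "")
E
python3 w.py 1
```

```text
3.225 [453.  110.6 165.1] [3.14119515e+00 7.55876550e-04 2.91099516e+00] 79.39419241742168 [ 0.6980741  -0.15874677  1.06235517] bin [[-197.9   47.6  165.1]]
wrist tray 0.97 [231.9, 290.0] [[-185.0, -184.0, -81.0, -49.0, -43.0], [-34.0, -32.0, -1.0, 28.0, 35.0], [12.0, 13.0, 21.0, 58.0, 59.0]]
  grip top 378 [[-184.7, -182.1, -177.8], [-19.0, 1.3, 21.9], [52.4, 58.3, 59.9]]
wrist tray_push 0.62 [232.5, 291.8] [[-185.0, -184.0, -81.0, -49.0, -44.0], [-34.0, -32.0, -1.0, 28.0, 35.0], [12.0, 13.0, 21.0, 58.0, 59.0]]
wrist tail_mid 0.75 [309.9, 229.6] [[-220.0, -217.0, -174.0, -94.0, -84.0], [49.0, 51.0, 78.0, 102.0, 105.0], [60.0, 61.0, 77.0, 94.0, 95.0]]
top tray 0.56 [263.4, 222.6] [[-158.0, -144.0, -81.0, -42.0, -40.0], [-36.0, -32.0, -1.0, 31.0, 33.0], [11.0, 13.0, 18.0, 54.0, 57.0]]
  grip top 0 
top tray_push 0.55 [266.0, 223.1] [[-157.0, -144.0, -81.0, -42.0, -39.0], [-35.0, -31.0, 0.0, 32.0, 34.0], [11.0, 13.0, 18.0, 54.0, 57.0]]
top tail_mid 0.88 [237.6, 219.9] [[-155.0, -147.0, -93.0, -6.0, -3.0], [-31.0, 3.0, 72.0, 102.0, 105.0], [12.0, 53.0, 76.0, 97.0, 99.0]]
  plate ((-25.40118408203125, 44.96571350097656), (277.03741455078125, 185.08213806152344), 0.08879811316728592)
```

View pics/wrist1.png

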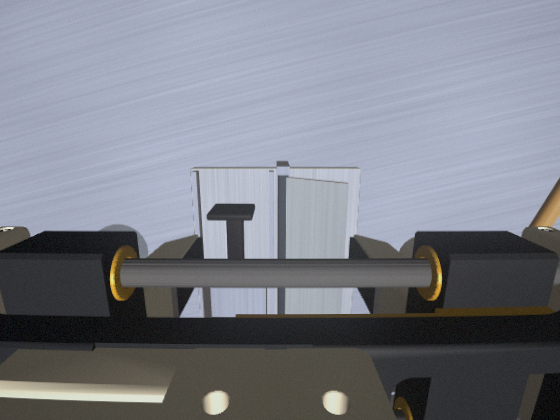

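The wrist view shows the grip plate top at (231,212), the rod at (282,240) and the tail plate at (315,240). The fit agrees with the estimate to within about 2 mm. The finger front is only 3 mm behind the grip, so I'll back off slightly and descend.

Emit:
{"op": "apply_moves", "data": {
  "motion": "0.004 0 0.015 0;0 0 0.02 0;0 0 0.02 0;0 0 0.012 0;0 0 0.010 0;0 0 0.008 0;0 0 0.008 0;0 0 0 0"
}}

```text
time: 4.72
tool_pos: [448.6, 111.1, 70.7]
tcp_rot: [-3.141, -0.001, 2.912]
contact_force: [-0.2, -1.2, 0.4]
grip_width: 80.1
finger_force: 0.0
```

Emit:
{"op": "apply_moves", "data": {
  "motion": "0 0 0.008 0;0 0 0.008 0;0 0 0.008 0;0 0 0.006 0;0 0 0.004 0;0 0 0.003 0;0 0 0 0;0 0 0 0"
}}

```text
time: 5.72
tool_pos: [449.0, 111.3, 34.3]
tcp_rot: [3.141, 0.0, 2.912]
contact_force: [2.0, 3.2, 3.6]
grip_width: 80.0
finger_force: 1.8
```

```bash
python3 w.py 2; python3 -c "
import cv2
i=cv2.imread('pics/top2.png')[130:280,180:380];j=cv2.imread('pics/wrist2.png')
cv2.imwrite('pics/c2.png',cv2.hconcat([cv2.resize(i,(400,300)),cv2.resize(j,(400,300))]))"
```

```text
5.725 [449.  111.3  34.3] [3.14131723e+00 3.17740756e-04 2.91163926e+00] 79.9934786316563 [2.01599273 3.22239073 3.60733028] bin [[-201.9   47.3   34.3]]
wrist tray 0.86 [216.4, 293.0] [[-185.0, -185.0, -155.0, -140.0, -138.0], [-8.0, -6.0, 5.0, 20.0, 22.0], [13.0, 16.0, 23.0, 59.0, 59.0]]
  grip top 0 
wrist tray_push 0.82 [211.3, 300.1] [[-185.0, -185.0, -154.0, -140.0, -139.0], [-8.0, -6.0, 5.0, 19.0, 22.0], [11.0, 16.0, 23.0, 59.0, 59.0]]
wrist tail_mid 0.9 [325.9, 244.0] [[-221.0, -220.0, -206.0, -167.0, -164.0], [48.0, 50.0, 74.0, 110.0, 115.0], [52.0, 53.0, 57.0, 62.0, 62.0]]
  plate ((-182.43341064453125, 48.87617874145508), (96.0492935180664, 182.92111206054688), 4.768391132354736)
top tray 0.89 [263.8, 224.2] [[-154.0, -140.0, -81.0, -42.0, -40.0], [-34.0, -31.0, 0.0, 32.0, 34.0], [12.0, 13.0, 18.0, 54.0, 57.0]]
  grip top 0 
top tray_push 0.96 [266.5, 222.4] [[-156.0, -142.0, -81.0, -42.0, -40.0], [-35.0, -31.0, -0.0, 32.0, 34.0], [12.0, 13.0, 18.0, 54.0, 57.0]]
  plate ((-26.022933959960938, 45.948455810546875), (277.164794921875, 185.32322692871094), 0.6403346657752991)
```

View pics/c2.png

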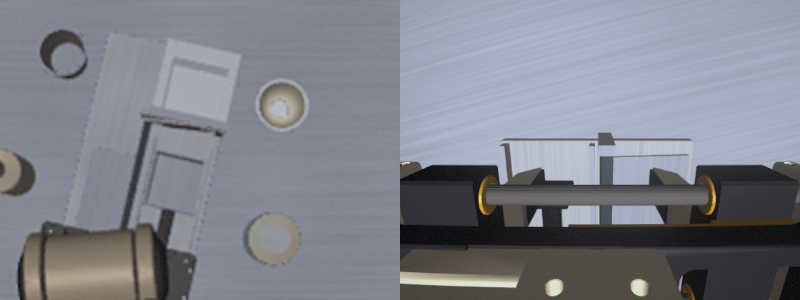

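```bash
cat > f.py <<'E'
from w import *
o=bot.get_obs(); T=np.eye(4); T[:3,:3]=Ro.from_euler("xyz",o["tcp_rot"]).as_matrix(); T[:3,3]=o["tool_pos"]
for n in ["top","scene","wrist"]:
    c=bot.capture(n); q=tobin(pts(c,np.ones((420,560),bool),T@np.array(c["mount"]) if n=="wrist" else None))
    f=q[(abs(q[:,0])<12)&(q[:,1]>-45)&(q[:,1]<60)&(q[:,2]>75)&(q[:,2]<200)]; print(n,"flap",f[f[:,2].argsort()][::-4][:8].round(0).tolist())
    for x0 in ((-220,-165),(-140,-60)):
        for y in range(58,124,6):
            t=q[(q[:,0]>x0[0])&(q[:,0]<x0[1])&(abs(q[:,1]-y)<3)&(q[:,2]<110)]
            if len(t)>3: print("  ",x0,y,len(t),np.percentile(t[:,2],[10,50,90]).round(0))
E
python3 f.py
```

```text
top flap [[-7.0, -13.0, 129.0], [-5.0, -18.0, 124.0], [-6.0, -21.0, 120.0], [-7.0, -16.0, 118.0], [-7.0, -26.0, 114.0], [-5.0, 3.0, 113.0], [-6.0, 5.0, 111.0], [-6.0, 8.0, 107.0]]
   (-140, -60) 58 67 [59. 61. 64.]
   (-140, -60) 64 67 [57. 60. 62.]
   (-140, -60) 70 66 [57. 60. 62.]
   (-140, -60) 76 69 [57. 59. 62.]
   (-140, -60) 82 68 [56. 59. 61.]
   (-140, -60) 88 65 [55. 58. 61.]
   (-140, -60) 94 65 [55. 57. 60.]
   (-140, -60) 100 68 [54. 57. 59.]
   (-140, -60) 106 68 [52. 56. 59.]
   (-140, -60) 112 66 [53. 56. 58.]
   (-140, -60) 118 8 [18. 55. 56.]
scene flap [[-4.0, -11.0, 130.0], [-5.0, -11.0, 123.0], [-6.0, -4.0, 120.0], [-10.0, -8.0, 115.0], [-11.0, -1.0, 112.0], [-9.0, -17.0, 110.0], [-2.0, 15.0, 108.0], [-3.0, -27.0, 107.0]]
   (-220, -165) 58 24 [52. 61. 66.]
   (-220, -165) 64 22 [52. 59. 66.]
   (-220, -165) 70 19 [54. 57. 62.]
   (-220, -165) 76 21 [52. 59. 65.]
   (-220, -165) 82 21 [54. 59. 60.]
   (-220, -165) 88 29 [52. 59. 90.]
   (-220, -165) 94 20 [54. 61. 97.]
   (-220, -165) 100 24 [51. 59. 84.]
   (-220, -165) 106 17 [54. 57. 82.]
   (-220, -165) 112 
[... 171 characters left out ...]
0) 76 44 [ 9. 57. 63.]
   (-140, -60) 82 45 [ 9. 54. 62.]
   (-140, -60) 88 42 [14. 54. 60.]
   (-140, -60) 94 42 [14. 56. 61.]
   (-140, -60) 100 44 [10. 54. 60.]
   (-140, -60) 106 39 [12. 54. 61.]
   (-140, -60) 112 45 [ 9. 52. 57.]
   (-140, -60) 118 40 [14. 51. 58.]
wrist flap []
   (-220, -165) 58 684 [57. 58. 61.]
   (-220, -165) 64 799 [11. 57. 58.]
   (-220, -165) 70 832 [11. 57. 58.]
   (-220, -165) 76 830 [11. 56. 57.]
   (-220, -165) 82 831 [11. 56. 57.]
   (-220, -165) 88 1686 [ 54.  71. 104.]
   (-220, -165) 94 738 [11. 55. 82.]
   (-220, -165) 100 558 [11. 54. 83.]
   (-220, -165) 106 376 [10. 53. 54.]
   (-220, -165) 112 435 [10. 52. 53.]
   (-220, -165) 118 188 [10. 11. 52.]
```

```bash
python3 - <<'E'
from w import *
o=bot.get_obs(); print({k:np.round(o[k],2).tolist() for k in ("tool_pos","contact_force","moment","finger_force")})
T=np.eye(4); T[:3,:3]=Ro.from_euler("xyz",o["tcp_rot"]).as_matrix(); T[:3,3]=o["tool_pos"]
c=bot.capture("wrist"); M=T@np.array(c["mount"]); q=tobin(pts(c,np.ones((420,560),bool),M))
for s in (1,-1):
  f=q[(s*(q[:,1]-47)>35)&(s*(q[:,1]-47)<75)&(q[:,2]>18)&(q[:,2]<110)&(abs(q[:,0]+202)<25)]
  for z in range(20,110,8):
    t=f[abs(f[:,2]-z)<4]
    if len(t)>5: print(s,z,len(t),"x",np.percentile(t[:,0],[5,50,95]).round(0),"y",np.percentile(t[:,1],[5,50,95]).round(0))
print("cam",tobin(M[None,:3,3]))
cv2.imwrite("pics/w3.png",cv2.resize(c["img"][150:330,130:430],(800,480)))
E
```

```text
{'tool_pos': [448.94, 111.17, 34.15], 'contact_force': [0.11, 2.57, 2.95], 'moment': [0.65, -0.3, -0.02], 'finger_force': 1.83}
1 52 1564 x [-220. -214. -180.] y [ 83. 100. 115.]
1 60 252 x [-218. -210. -199.] y [83. 86. 93.]
1 68 220 x [-212. -212. -205.] y [ 85.  90. 100.]
1 76 257 x [-212. -212. -208.] y [ 85.  92. 101.]
1 84 298 x [-212. -212. -193.] y [ 85.  92. 102.]
1 92 116 x [-201. -196. -192.] y [85. 85. 86.]
1 100 332 x [-205. -199. -193.] y [85. 86. 88.]
1 108 165 x [-208. -203. -197.] y [87. 88. 88.]
-1 20 80 x [-185. -184. -184.] y [-2.  4. 11.]
-1 28 10 x [-185. -184. -184.] y [-1.  5. 10.]
-1 52 7 x [-211. -211. -202.] y [1. 3. 5.]
-1 60 297 x [-212. -202. -179.] y [-2.  5. 11.]
-1 68 223 x [-212. -211. -205.] y [-9.  1.  6.]
-1 76 251 x [-212. -212. -207.] y [-10.  -1.   5.]
-1 84 296 x [-212. -212. -193.] y [-11.  -1.   5.]
-1 92 103 x [-200. -195. -191.] y [5. 6. 6.]
-1 100 377 x [-204. -198. -192.] y [3. 5. 6.]
-1 108 192 x [-208. -202. -195.] y [3. 3. 4.]
cam [[-266.04435273   45.26152701  213.39199245]]
```

View pics/w3.png

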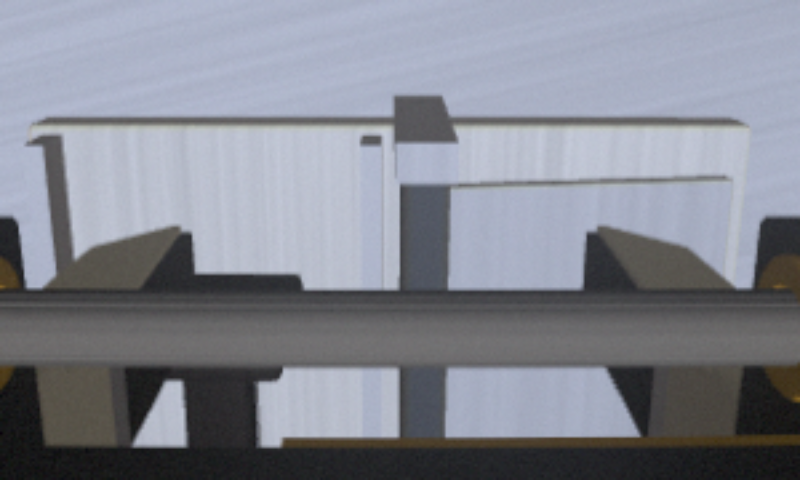

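The view shows the tips pointing up the picture, the left one resting on the tail at crop (598,228). So the real tips sit roughly 20 mm above the nominal TCP at this opening. The flap is only about 0.7 rad open, and I need to go lower.

Emit:
{"op": "apply_moves", "data": {
  "motion": "0 0 0.004 0;0 0 0.004 0;0 0 0.004 0;0 0 0.002 0;0 0 0 0;0 0 0 0"
}}

```text
time: 7.18
tool_pos: [448.5, 111.3, 20.1]
tcp_rot: [3.142, -0.001, 2.912]
contact_force: [-1.0, 0.4, 4.6]
grip_width: 79.8
finger_force: 1.9
```

```bash
cat > g.py <<'E'
from w import *
o=bot.get_obs(); print({k:np.round(o[k],2).tolist() for k in ("time","tool_pos","contact_force","moment","finger_force","tau")}, tobin(np.array(o["tool_pos"])[None]).round(1))
T=np.eye(4); T[:3,:3]=Ro.from_euler("xyz",o["tcp_rot"]).as_matrix(); T[:3,3]=o["tool_pos"]
for n in ("top","wrist"):
    c=bot.capture(n); q=tobin(pts(c,np.ones((420,560),bool),T@np.array(c["mount"]) if n=="wrist" else None))
    if n=="top":
        f=q[(abs(q[:,0])<12)&(q[:,1]>-45)&(q[:,1]<60)&(q[:,2]>85)&(q[:,2]<200)]; print("flap tip z",np.sort(f[:,2])[-3:].round(0) if len(f) else "")
    for x0 in ((-220,-165),(-140,-60)):
        t=q[(q[:,0]>x0[0])&(q[:,0]<x0[1])&(q[:,1]>62)&(q[:,1]<100)&(q[:,2]<68)&(q[:,2]>18)]
        if len(t)>60:
            for _ in range(5):
                p=np.polyfit(t[:,1],t[:,2],1); d=abs(np.polyval(p,t[:,1])-t[:,2]); t=t[d<max(2,1.5*d.std())]
            print(n,x0,len(t),"slope deg",np.degrees(np.arctan(p[0])).round(1),"flap rad",(.611-np.arctan(p[0])).round(2),"z at 92",np.polyval(p,92).round(1))
E
python3 g.py
```

```text
{'time': 7.18, 'tool_pos': [448.53, 111.28, 20.06], 'contact_force': [-0.97, 0.39, 4.57], 'moment': [0.27, 0.05, 0.03], 'finger_force': 1.88, 'tau': [-0.37, -39.3, -14.95, -0.21, -0.09, 0.03]} [[-202.4   47.2   20.1]]
flap tip z [146. 148. 148.]
top (-140, -60) 271 slope deg -28.6 flap rad 1.11 z at 92 40.1
wrist (-220, -165) 2895 slope deg -27.5 flap rad 1.09 z at 92 38.3
```

Emit:
{"op": "apply_moves", "data": {
  "motion": "0 0 0.003 0;0 0 0.003 0;0 0 0 0;0 0 0 0"
}}

```text
time: 7.78
tool_pos: [449.0, 111.3, 14.1]
tcp_rot: [3.141, 0.0, 2.911]
contact_force: [1.0, 2.0, 2.4]
grip_width: 79.9
finger_force: 1.9
```

```bash
python3 g.py
```

```text
{'time': 7.78, 'tool_pos': [449.05, 111.3, 14.11], 'contact_force': [1.04, 1.96, 2.39], 'moment': [0.44, -0.14, -0.02], 'finger_force': 1.88, 'tau': [-0.67, -39.59, -13.92, -0.43, 0.34, -0.01]} [[-201.9   47.4   14.1]]
flap tip z [150. 150. 152.]
top (-140, -60) 241 slope deg -35.1 flap rad 1.22 z at 92 33.7
wrist (-220, -165) 2481 slope deg -34.7 flap rad 1.22 z at 92 31.6
```

The flap is at 1.22 rad. Now I'll push gently.

Emit:
{"op": "apply_moves", "data": {
  "motion": "-0.003 0 0 0;-0.003 0 0 0;-0.004 0 0 0;-0.007 0 0 0;-0.01 0 0 0;-0.01 0 0 0;-0.01 0 0 0;-0.01 0 0 0"
}}

```text
time: 8.88
tool_pos: [504.8, 98.0, 14.0]
tcp_rot: [3.142, -0.0, 2.912]
contact_force: [-4.1, 2.6, 2.2]
grip_width: 79.7
finger_force: 2.6
```

```bash
python3 g.py; python3 - <<'E'
from w import *
c=bot.capture("top")
r=bot.cut_out(c,"tray")
for k in r[:1]:
    q=tobin(pts(c,np.array(k["pixels"]))); print(k["p"],k["point"],np.percentile(q,[1,5,50,95,99],axis=0).round(0).T.tolist())
i=c["img"]; cv2.imwrite("pics/c4.png",cv2.resize(i[120:280,170:390],(800,580)))
E
```

```text
{'time': 8.88, 'tool_pos': [504.8, 98.04, 13.99], 'contact_force': [-4.05, 2.61, 2.17], 'moment': [0.71, 0.55, 0.04], 'finger_force': 2.57, 'tau': [-1.64, -46.12, -17.48, -0.8, -0.98, 0.1]} [[-144.6   47.2   14. ]]
flap tip z [150. 152. 152.]
top (-220, -165) 56 slope deg -36.8 flap rad 1.25 z at 92 32.8
top (-140, -60) 74 slope deg -36.8 flap rad 1.25 z at 92 32.9
wrist (-220, -165) 7101 slope deg -35.4 flap rad 1.23 z at 92 31.0
wrist (-140, -60) 1454 slope deg -35.5 flap rad 1.23 z at 92 30.8
0.83 [269.6, 205.7] [[-74.0, -61.0, -30.0, 1.0, 5.0], [-33.0, -30.0, 1.0, 33.0, 36.0], [12.0, 13.0, 17.0, 54.0, 57.0]]
```

View pics/c4.png

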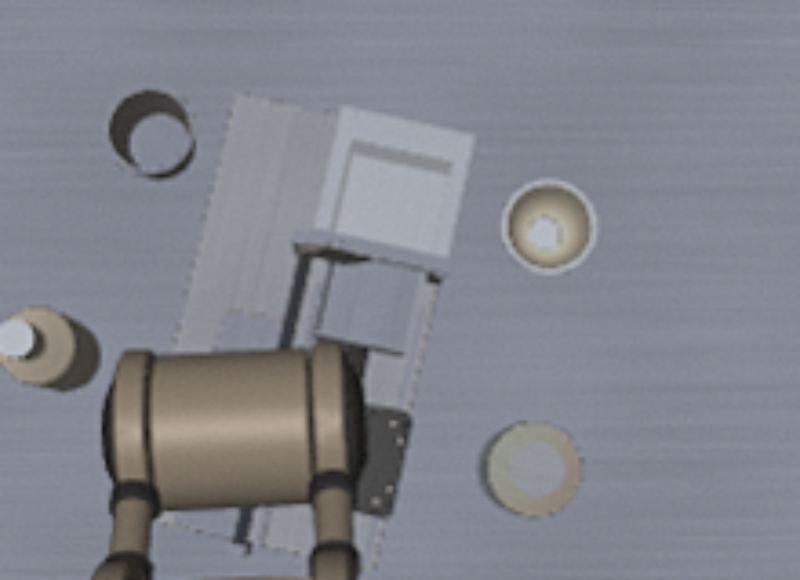

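The tray's front is at the entry at (385,265), straight in the lane, with the flap up. I'll keep pushing.

Emit:
{"op": "apply_moves", "data": {
  "motion": "-0.009 0 0 0;-0.009 0 0 0;-0.009 0 0 0;-0.009 0 0 0;-0.009 0 0 0;-0.009 0 0 0;-0.008 0 0 0;-0.005 0 0 0"
}}

```text
time: 10.07
tool_pos: [568.8, 83.0, 14.0]
tcp_rot: [-3.141, -0.002, 2.912]
contact_force: [-5.4, 4.0, 5.4]
grip_width: 79.9
finger_force: 3.4
```

```bash
python3 g.py
```

```text
{'time': 10.07, 'tool_pos': [568.78, 83.04, 14.01], 'contact_force': [-5.42, 4.03, 5.37], 'moment': [0.59, 0.76, -0.0], 'finger_force': 3.38, 'tau': [-2.24, -50.02, -19.75, -0.89, -1.38, -0.01]} [[-78.9  47.3  14. ]]
flap tip z [85. 86. 88.]
top (-140, -60) 91 slope deg -35.4 flap rad 1.23 z at 92 32.9
wrist (-220, -165) 5732 slope deg -35.5 flap rad 1.23 z at 92 30.9
wrist (-140, -60) 7288 slope deg -35.5 flap rad 1.23 z at 92 31.0
```

Flap still held (its tip is just hidden by the arm in the top view). About 9 mm to go, so I'll creep until the stop pushes back.

Emit:
{"op": "apply_moves", "data": {
  "motion": "-0.003 0 0 0;-0.003 0 0 0;-0.002 0 0 0;-0.001 0 0 0;0 0 0 0"
}}

```text
time: 10.8
tool_pos: [574.3, 81.8, 14.0]
tcp_rot: [-3.141, -0.008, 2.911]
contact_force: [-13.8, 6.2, 11.5]
grip_width: 80.2
finger_force: 8.4
```

Emit:
{"op": "apply_moves", "data": {
  "motion": "-0.001 0 0 0;-0.001 0 0 0;0 0 0 0"
}}

```text
time: 11.18
tool_pos: [574.2, 81.8, 13.9]
tcp_rot: [-3.14, -0.012, 2.911]
contact_force: [-19.9, 8.1, 17.0]
grip_width: 79.9
finger_force: 11.5
```

```bash
python3 g.py; python3 - <<'E'
from w import *
c=bot.capture("top"); d=bot.capture("wrist")
for k in bot.cut_out(c,"tray")[:1]:
    q=tobin(pts(c,np.array(k["pixels"]))); print(k["p"],k["point"],np.percentile(q,[1,5,50,95,99],axis=0).round(0).T.tolist())
cv2.imwrite("pics/c5.png",cv2.hconcat([cv2.resize(c["img"][120:270,190:340],(400,400)),cv2.resize(d["img"],(400,400))]))
E
```

```text
{'time': 11.18, 'tool_pos': [574.2, 81.76, 13.92], 'contact_force': [-19.94, 8.14, 17.02], 'moment': [0.72, 3.21, -0.78], 'finger_force': 11.45, 'tau': [-5.22, -46.12, -25.65, -1.95, -5.9, -0.8]} [[-73.3  47.3  13.9]]
flap tip z [86.]
top (-140, -60) 124 slope deg -33.9 flap rad 1.2 z at 92 33.5
wrist (-220, -165) 4805 slope deg -35.7 flap rad 1.23 z at 92 30.7
wrist (-140, -60) 7912 slope deg -35.8 flap rad 1.24 z at 92 30.8
```

View pics/c5.png

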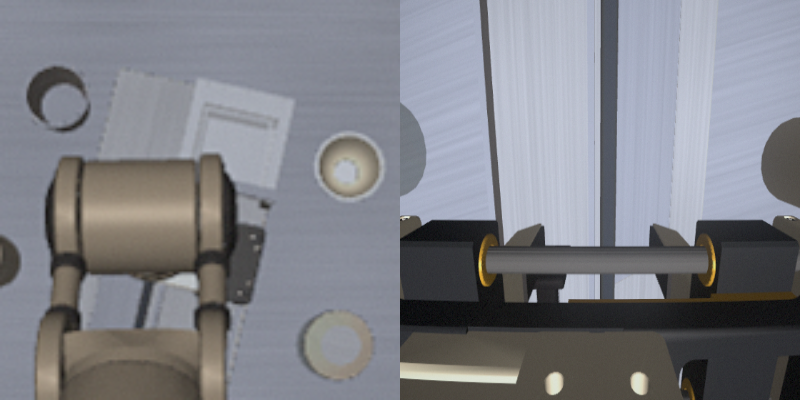

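```bash
python3 - <<'E'
from w import *
o=bot.get_obs(); T=np.eye(4); T[:3,:3]=Ro.from_euler("xyz",o["tcp_rot"]).as_matrix(); T[:3,3]=o["tool_pos"]
c=bot.capture("wrist"); M=T@np.array(c["mount"]); q=tobin(pts(c,np.ones((420,560),bool),M))
t=q[(q[:,1]>9)&(q[:,1]<24)&(q[:,2]>52)&(q[:,2]<64)&(abs(q[:,0]+60)<25)]
print("grip top",len(t),np.percentile(t,[2,25,50,75,98],axis=0).round(1).T.tolist())
c=bot.capture("top"); q=tobin(pts(c,np.ones((420,560),bool)))
for lo,hi in ((15,30),(30,46),(46,58),(66,84)):
    t=q[(q[:,0]>-5)&(q[:,0]<120)&(abs(q[:,1])<25)&(q[:,2]>lo)&(q[:,2]<hi)]; print(lo,hi,len(t),np.percentile(t[:,0],[1,10,50,90,99]).round(0) if len(t) else "")
E
```

```text
grip top 496 [[-61.6, -60.7, -59.4, -57.3, -54.7], [9.3, 12.6, 16.2, 19.7, 22.9], [53.3, 56.8, 58.0, 58.6, 59.6]]
15 30 6 [-3. -2.  2.  6.  7.]
30 46 0 
46 58 0 
66 84 600 [  5.  26.  64.  99. 106.]
```

The grip's rear face is at -61 (home is -60) and firm contact has stopped it, so the tray is home. I'll back off and let the flap close gently.

Emit:
{"op": "apply_moves", "data": {
  "motion": "0.005 0 0 0;0.008 0 0 0;0.008 0 0 0;0.008 0 0 0;0 0 -0.006 0;0 0 -0.01 0;0 0 -0.01 0;0 0 -0.01 0"
}}

```text
time: 12.52
tool_pos: [551.8, 86.3, 50.8]
tcp_rot: [-3.14, -0.0, 2.912]
contact_force: [0.0, -1.5, 0.7]
grip_width: 79.5
finger_force: 0.8
```

Emit:
{"op": "apply_moves", "data": {
  "motion": "0 0 -0.01 0;0 0 -0.01 0;0 0 -0.01 0;0 0 -0.01 0;0 0 -0.015 0;0 0 -0.03 0;0 0 -0.04 0;0 0 -0.04 0"
}}

```text
time: 13.52
tool_pos: [551.8, 87.0, 217.0]
tcp_rot: [3.141, 0.0, 2.912]
contact_force: [-0.2, 0.3, -0.6]
grip_width: 79.7
finger_force: 0.0
```

Emit:
{"op": "apply_moves", "data": {
  "motion": "0.04 0 -0.04 0;0.05 0 0 0;0.05 0 0 0;0.05 0 0 0;0.03 0.03 0 0;0 0.05 0 0;0 0 0 0"
}}

```text
time: 14.4
tool_pos: [355.9, 217.3, 255.8]
tcp_rot: [3.14, 0.001, 2.915]
contact_force: [0.6, -1.0, -0.3]
grip_width: 80.0
finger_force: 0.0
```

```bash
python3 g.py; python3 - <<'E'
from w import *
c=bot.capture("top"); q=tobin(pts(c,np.ones((420,560),bool)))
t=q[(abs(q[:,1])<24)&(q[:,2]>45)&(q[:,2]<66)&(q[:,0]>-120)&(q[:,0]<-20)]; print("grip",len(t),np.percentile(t,[2,50,98],axis=0).round(0).T.tolist() if len(t) else "")
for n in ["shaker","ramekin","sauce_bottle"]:
    for k in bot.cut_out(c,n)[:1]: print(n,np.median(pts(c,np.array(k["pixels"])),0).round(0))
cv2.imwrite("pics/c6.png",cv2.resize(c["img"][120:300,140:380],(800,600),interpolation=cv2.INTER_CUBIC))
E
```

```text
{'time': 14.4, 'tool_pos': [355.94, 217.26, 255.83], 'contact_force': [0.63, -0.97, -0.31], 'moment': [-0.04, 0.07, -0.04], 'finger_force': 0.0, 'tau': [1.18, -30.25, -25.84, 0.32, -0.12, 0.5]} [[-316.8  129.2  255.8]]
flap tip z [86. 86. 87.]
grip 49 [[-60.0, -57.0, -54.0], [-20.0, -0.0, 21.0], [51.0, 60.0, 64.0]]
shaker [482. -84. 127.]
ramekin [ 668. -112.   23.]
sauce_bottle [568. 248. 114.]
```

View pics/c6.png

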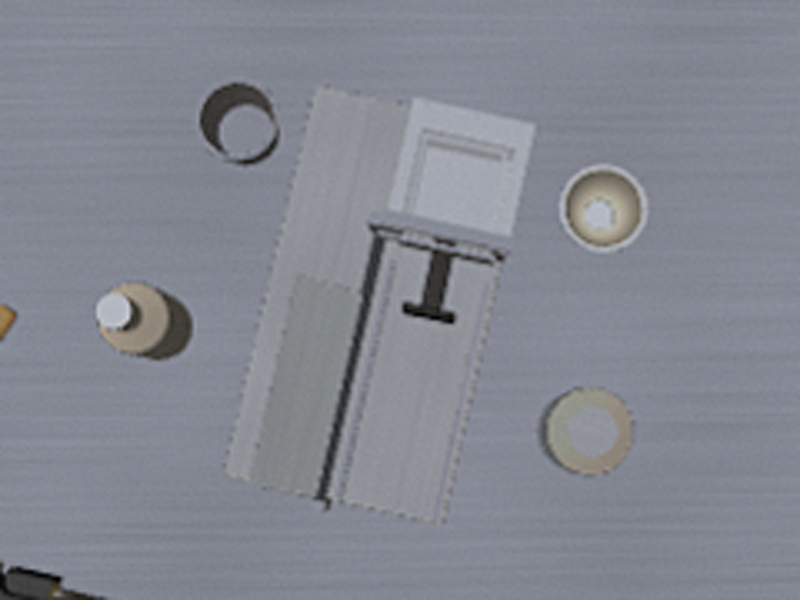

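The tray is home: the grip at (430,312) spans bin x -60 to -54 and the box is under the roof. The flap is closed at (440,240), and everything else is where it started.

```bash
python3 -c "
from plant import bot
print(bot.close_job())"
```

```text
the job is handed in; nothing more can be done
None
```

The tray is pushed fully home against the back stop and the flap has closed behind it; the hand is clear, nothing else on the counter looks moved, and I handed the job in at about 14.5 s.

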